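Caliper and gauge a bored block at the goldsmith's bench

ROBOT

A 7-joint arm with a two-finger parallel gripper is mounted at the origin on the work surface. World frame = base frame: x ahead of the robot, y to its left, z up, the work surface at z = 0. Lengths are in m, angles in rad, forces in N, time in s.
With the tool pointing down it reaches from about 0.4 to 0.875 m from the base axis. Payload 19.3 kg.
Tool frame: the origin (TCP) lies at the very end of the fingers, on their centre line; the grasp point (between the pads) lies 19 mm behind it; z points along the fingers, y is the line along which they close (so a half turn about z gives the same grasp; the last joint's range is limited). The gripper opens to 85 mm and grips with 20 to 120 N. Pads are 22 mm wide; open, the fingers measure 114 mm over their backs; the gripper's body (76 mm by 85 mm) begins 54 mm behind the grasp point. The pads swing forward as they close: fully open they stand 13 mm farther back than shut.
Start: joints at [1.136, 0.521, -0.036, 1.599, 0.021, 1.021, -0.113], TCP at [0.223, -0.584, 0.231] pointing down, gripper open.
Joint ranges: [-2.91, 2.91], [-0.3, 2.13], [-1.5, 1.42], [0.17, 2.43], [-1.26, 4.41], [0.16, 1.93], [-2.52, 2.52]. Speed limits (rad/s): [1.89, 1.89, 2.39, 2.39, 3.01, 3.01, 3.01].

INTERFACE

Orientations are given as [roll, pitch, yaw] about the fixed x, y, z axes, in that order (R = Rz(yaw) Ry(pitch) Rx(roll)).
In Python, from workcell import bot gives the robot as it stands.
- The arm moves only by the shell command python3 -m crank 'ROWS' [FORCE]. ROWS is a JSON object of lists of equal length, an entry for each row: "travel": the shift along the world's x, y, z in cm, a list of three; "turn": the turn, a rotation vector about the world's x, y, z in degrees, a list of three; "gripper": the closure, from 0 (fully open) to 1 (shut). A call has exactly 5 rows; each row is the pose to reach, as a shift and turn from the pose commanded when the call began; what a row does not reach only later rows make up. A row lasts 1/10 s, in which the tool goes at most 50 mm and 8.59 degrees, less where a joint would pass 70% of its speed; a pose out of reach is approached as far as the arm can. A call with a gripper value outside its range is refused whole. The fingers move at their own pace and stop on an object; FORCE is the grip in N (left out, the last holds). Time passes only in rows, so rows that repeat a pose let the fingers close, or fill a call up. It gives the time, the measured TCP pose, the force, the opening and the grip force at its end, in the units of the state.
- bot.observe(): the state, without advancing time (a new reading comes with each control period).
- bot.grab_frame(name): name is "scene" or "top" or "wrist"; returns a dict with "pixels" (480x640x3 uint8, red, green, blue), "fx", "fy", "cx", "cy" (pixels), "extrinsics" (4x4, takes a point from world to camera coordinates). Camera axes: x right, y down, z forward; pixel columns grow to the right and rows downward; lengths in m; the calibration is good to about 2 mm. A picture is of the moment at which its call begins. There is no depth.
- bot.job_done(): hands the job in; it is judged then, once.
The state is a dict: "clock": time; "qpos": joint angles; "qd": joint speeds; "joint_efforts": joint torques, N m; "position": TCP position; "tool_rot": TCP orientation; "force": force on the tool from outside, world axes, zero at the start; "moment": the same for the moment, N m; "grip_width": finger opening in m; "finger_force": force on a finger pad.
Only numpy, scipy, OpenCV 4.12 (cv2) and the standard library are available. Lean on these libraries where they do the work, as an engineer would, in place of code of your own. Each camera call takes 0.05 s, during which the arm holds its last target. There are 200 camera calls.

TASK

Slide the bench caliper's jaw shut on the bored block until its sprung face is pushed back about 2 mm (3 N), and leave it bearing on the block. Then take the gauge rod from its rest, push it into the block's bore until its collar stops against the block, pull it right out again, and finish while still holding the rod in the air, level and steady, its tip in front of the middle of the magnifier's lens, about 50 mm from the glass on the robot's side. Leave the rod touching nothing but the gripper, never let it touch the magnifier, and leave the tin, the mandrel and the jar alone.

Things in the scene. Friction and masses are not known exactly. Their poses are not given: they have to be found in the camera images.
- caliper: Fixed bench caliper, dark steel bed 110 (x) x 200 mm, top 30 mm above the table. Origin on the table; x = direction the rod enters the block, z up. Bed ends at x = -55 mm. Fixed jaw: face at y = -25 mm, top z = 60 mm. Sliding jaw on the +y side (nearer the robot), closes towards -y. End stop for the block: face at x = 36 mm. Place and yaw vary.
- jaw (a joint): Travel of the sliding jaw, m: 0 fully open, grows as it closes towards the fixed jaw (caliper -y). Gap between the jaws = 0.062 minus this while the sprung face is out: 0.026 when both just touch the 36 mm block, about 0.028 when it bears with 3 N. Starts at 0 to 0.012, slides against about 4 N of friction, stays where left, keeping the face's spring pressed.
- jaw_face (a joint): How far the sprung steel face plate (70 x 26 mm, 5 mm thick) on the front of the sliding jaw is pushed back by what it presses on, m: 0 out, 0.005 fully back; spring 1500 N/m, so 0.002 means 3 N.
- jaw_grip (a point): On the centre line of the sliding jaw's upright steel thumb post, 86.5 mm above the table. Post 24 mm (caliper x) by 14 mm (caliper y), its top at 100.5 mm, its middle 30 mm behind (caliper +y) the sprung face. The jaw itself is 70 mm long (x), top at 56.5 mm; around the post it is 50.5 mm high. Axes as the caliper's.
- block: Loose aluminium block, about 0.25 kg, 70 (x) x 36 x 36 mm, on the caliper's bed between the jaws, 5 to 10 mm short of the end stop and a little askew until the jaws square it; pushed along the bore it slides to the stop. A round 13 mm bore runs through it along x. Origin: centre of its underside; x points from the bore's mouth inwards; top 66 mm above the table.
- mouth (a point): Centre of the bore's mouth on the block's near end face, 35 mm from the block's middle, bore axis 48 mm above the table. Axes as the block's: x into the bore.
- rod: Steel gauge rod, about 0.12 kg. Origin on its axis at the collar's front face; x points to the tip. Round shaft 8 mm thick, rounded tip at x = 60 mm; round collar 26 mm across, x = -6 to 0; square handle 16 x 16 mm, x = -96 to -6 mm. Lies level in its rest, axis 50 mm above the table.
- tip (a point): Tip of the gauge rod's shaft, on the axis, 60 mm ahead of the collar face. Axes as the rod's.
- handle (a point): Point on the axis of the rod's handle, 40 mm behind the collar face: where to grip it (16 mm across the flats, room for fingers on both sides). Axes as the rod's.
- rest: Fixed wooden rest of the gauge rod; place and yaw vary. Base 170 x 50 mm, 12 mm thick; two open-topped forks 10 mm thick: under the handle at x = -82 mm, under the shaft at x = 40 mm, tops at 52 mm. Origin on the table below the rod's collar face, x along the rod to its tip. Lift the rod straight up.
- magnifier: Fixed upright magnifier: round foot 100 mm across, thin post, black ring 100 mm across holding an upright glass lens, 4 mm thick. Origin on the table under the lens centre; x is the lens axis and points away from the robot, y lies across the lens; yaw varies.
- lens (a point): Centre of the magnifier's lens, 170 mm above the table. Axes as the magnifier's.
- reading (a point): Reading point: on the lens axis, 50 mm from the lens centre on the robot's side (magnifier -x), 170 mm above the table. Axes as the magnifier's.
- tin: Bystander: closed flat round tin, 68 mm across, 22 mm high; origin at the centre of its underside.
- mandrel: Bystander: steel ring mandrel, tapered post 110 mm high on a 48 mm round foot; origin at the centre of its underside.
- jar: Bystander: small glass jar with a steel cap, 52 mm across, 60 mm high; origin at the centre of its underside.
Mind the look-alikes: they are no part of the job. Leave any green or pink look-alike of the rod alone.

How it is judged:
By the outcome, as a careful person would: the job done as asked, in the order asked, and still so for the second after the job is handed in, while the arm keeps its last pose, push and grip.
It also fails if it takes over 66 s, if anything falls off the work surface, if the arm or the gripper's body presses on something with over 40 N, if the wrist force passes 120 N, or if a joint passes its speed limit or range.

## Working session

There is one attempt and no reset: what is moved stays moved. The work goes in short steps, Python scripts to look and compute and a shell command to move; the robot and the scene stay as the last step left them, time stands still between calls to the robot, and variables do not carry over. Pictures are saved under pics/ and viewed, at most 10 in all, crops included, and the job is handed in when it is done.

```bash
ls; mkdir -p pics; python3 - <<'E'
from workcell import bot
import cv2,numpy as np
s=bot.observe();print(s['clock'],s['position'],s['tool_rot'],s['grip_width'],s['force'])
for n in('scene','top'):
    f=bot.grab_frame(n);np.savez(f'pics/{n}0.npz',**f);cv2.imwrite(f'pics/{n}0.png',f['pixels'][:,:,::-1])
    E=f['extrinsics'];print(n,f['fx'],f['fy'],f['cx'],f['cy'],(-E[:3,:3].T@E[:3,3]).round(3),E[2,:3].round(2))
E
```

```text
pics
0.0 [ 0.22281664 -0.58355213  0.23070323] [-3.14039239e+00  1.00965466e-04  3.64817073e-01] 0.08547879750874836 [-0.33634783  0.74428687  0.02231581]
scene 567.9334857893841 567.9334857893841 318.61722248605486 234.5040240887167 [ 1.141 -0.638  1.096] [-0.44  0.51 -0.74]
top 531.7874704133042 531.7874704133042 310.8812237921768 246.69981254196276 [0.442 0.013 1.204] [ 0.08  0.02 -1.  ]
```

View pics/scene0.png

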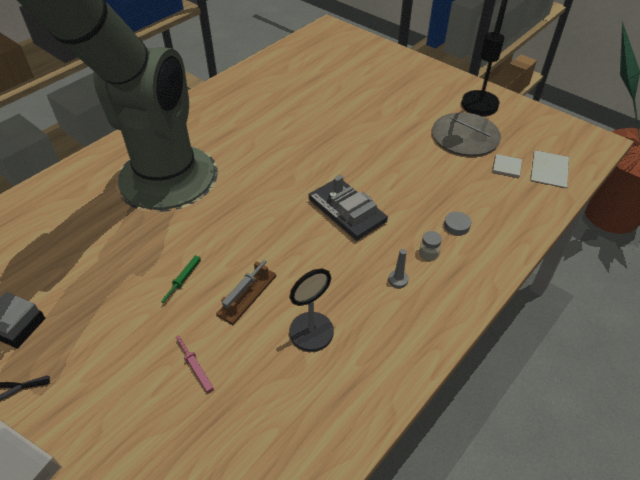

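View pics/top0.png

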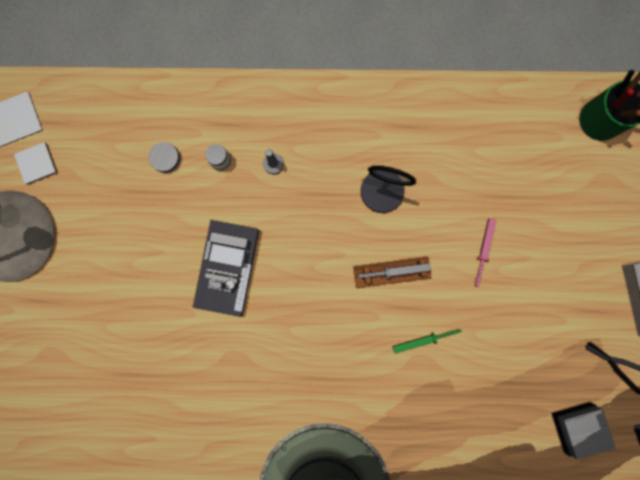

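The scene view shows the caliper at (347,207), the rest with a steel rod at (247,290), and the magnifier at (311,300). In the top view the caliper is at (227,268), the rest at (393,271) and the magnifier at (385,185).
Rod candidates in the top view: steel rod in the rest (393,271), green (427,341), pink (486,252). The mandrel is at (273,160). I choose the steel one in the wooden rest. Here is a close crop to check it.

```bash
cat > h.py <<'E'
import numpy as np,cv2
from workcell import bot
def ray(f,u,v):
    E=f['extrinsics'];R=E[:3,:3];c=-R.T@E[:3,3]
    d=R.T@np.array([(u-f['cx'])/f['fx'],(v-f['cy'])/f['fy'],1]);return c,d
def onz(f,u,v,z):
    c,d=ray(f,u,v);return c+d*(z-c[2])/d[2]
def tri(*a):
    A=np.zeros((3,3));b=np.zeros(3)
    for f,u,v in a:
        c,d=ray(f,u,v);d=d/np.linalg.norm(d);P=np.eye(3)-np.outer(d,d);A+=P;b+=P@c
    return np.linalg.solve(A,b)
def proj(f,p):
    q=f['extrinsics']@np.append(p,1);return (f['fx']*q[0]/q[2]+f['cx'],f['fy']*q[1]/q[2]+f['cy'])
def load(n): return dict(np.load(f'pics/{n}.npz'))
def grab(n,name):
    f=bot.grab_frame(n);np.savez(f'pics/{name}.npz',**f);cv2.imwrite(f'pics/{name}.png',f['pixels'][:,:,::-1]);return f
E
python3 - <<'E'
from h import *
t=load('top0');s=load('scene0')
for n,u,v,z in[('bedTL',211,221,.03),('bedTR',259,230,.03),('bedBL',194,306,.03),('bedBR',242,315,.03),('rodtip',360,275,.05),('rodend',430,267,.05),('foot',382,190,.005),('ringL',369,170,.17),('ringR',414,181,.17)]:print(n,onz(t,u,v,z).round(3))
# lens: scene ring centre
img=t['pixels'][:,:,::-1];a=cv2.resize(img[210:325,185:275],None,fx=5,fy=5,interpolation=2)
b=cv2.resize(img[240:300,345:440],None,fx=3.6,fy=3.6,interpolation=2)
c=cv2.resize(s['pixels'][260:355,270:350,::-1],None,fx=3.6,fy=3.6,interpolation=2)
o=np.zeros((600,800,3),np.uint8);o[:575,:450]=a;o[:216,455:455+342]=b;o[220:562,455:743]=c;cv2.imwrite('pics/c1.png',o)
E
```

```text
bedTL [0.586 0.26  0.03 ]
bedTR [0.568 0.153 0.03 ]
bedBL [0.397 0.292 0.03 ]
bedBR [0.38  0.185 0.03 ]
rodtip [ 0.471 -0.071  0.05 ]
rodend [ 0.491 -0.222  0.05 ]
foot [ 0.667 -0.122  0.005]
ringL [ 0.675 -0.078  0.17 ]
ringR [ 0.654 -0.166  0.17 ]
```

View pics/c1.png

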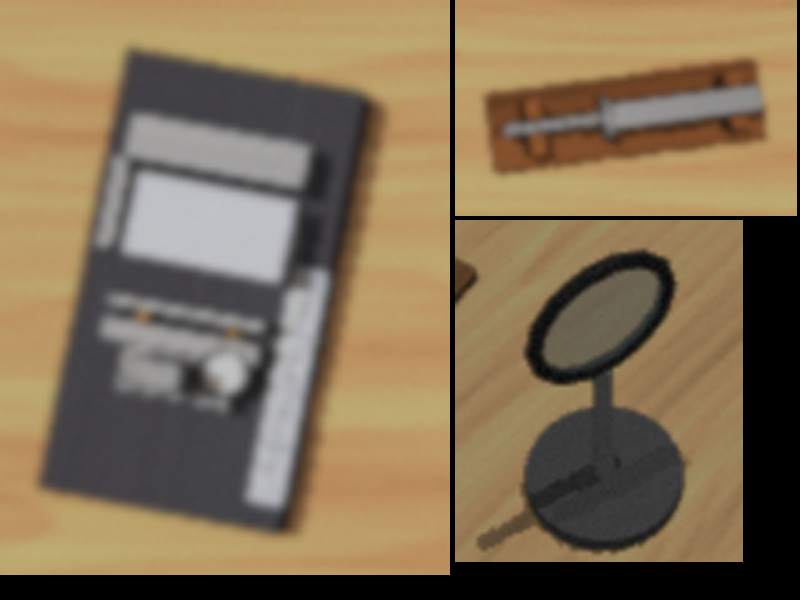

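Crop: the steel rod sits in the wooden rest with its tip to the left (+y). The caliper has its fixed jaw at the top, the block in the middle, and the sliding jaw with its post at the bottom. The bed corners give 200 x 108 mm, yaw about 80°. I'm moving now, taking wrist pictures on the way.

```bash

python3 -m crank '{"travel":[[3,3,1],[6,6,2],[9,9,3],[12,12,4],[15,15,5]],"turn":[[0,0,3],[0,0,6],[0,0,9],[0,0,12],[0,0,15]],"gripper":[0,0,0,0,0]}'
python3 -m crank '{"travel":[[2,4,0],[4,8,0],[6,12,0],[8,16,0],[10,20,0]],"turn":[[0,0,3],[0,0,6],[0,0,9],[0,0,12],[0,0,15]],"gripper":[0,0,0,0,0]}'
python3 -c "
from h import *
grab('wrist','w1');print(bot.observe()['clock'])"
python3 -m crank '{"travel":[[0,4.2,0],[0,8.4,0],[0,12.6,0],[0,16.8,0],[0,21,0]],"turn":[[0,0,3],[0,0,6],[0,0,9],[0,0,12],[0,0,15]],"gripper":[0,0,0,0,0]}'
python3 -c "
from h import *
grab('wrist','w2')"
python3 -m crank '{"travel":[[-1,4.2,0],[-2,8.4,0],[-3,12.6,0],[-3,16.8,0],[-3,21,0]],"turn":[[0,0,3],[0,0,6],[0,0,9],[0,0,12],[0,0,15]],"gripper":[0,0,0,0,0]}'
python3 -c "
from h import *
f=grab('wrist','w3');E=f['extrinsics'];print((-E[:3,:3].T@E[:3,3]).round(3),E[2,:3].round(3),f['fx'],bot.observe()['qpos'].round(2) if hasattr(bot.observe()['qpos'],'round') else bot.observe()['qpos'])
m=np.zeros((480,800,3),np.uint8)
a=[cv2.resize(load(n)['pixels'][:,:,::-1],(400,300)) for n in('w1','w2')]
cv2.imwrite('pics/c2.png',np.hstack(a))"

```

```text
clock: 0.6
position: [0.3738, -0.4324, 0.2816]
tool_rot: [-3.141, 0.0, 0.629]
force: [1.0, -0.6, 0.4]
grip_width: 0.0854
finger_force: 0.0
clock: 1.1
position: [0.4733, -0.2321, 0.2812]
tool_rot: [-3.141, 0.0, 0.89]
force: [0.8, -0.3, 0.6]
grip_width: 0.0855
finger_force: 0.0
1.15
clock: 1.65
position: [0.4726, -0.0224, 0.2813]
tool_rot: [3.142, 0.0, 1.152]
force: [1.0, -0.4, -0.3]
grip_width: 0.0855
finger_force: 0.0
clock: 2.2
position: [0.4426, 0.1875, 0.2814]
tool_rot: [3.141, 0.0, 1.414]
force: [1.1, -0.8, 0.0]
grip_width: 0.0858
finger_force: 0.0
[0.452 0.254 0.425] [-0.04  -0.267 -0.963] 417.2530920341339 [-0.02  0.28 -0.62  1.88  0.19  1.04 -0.87]
```

View pics/w3.png

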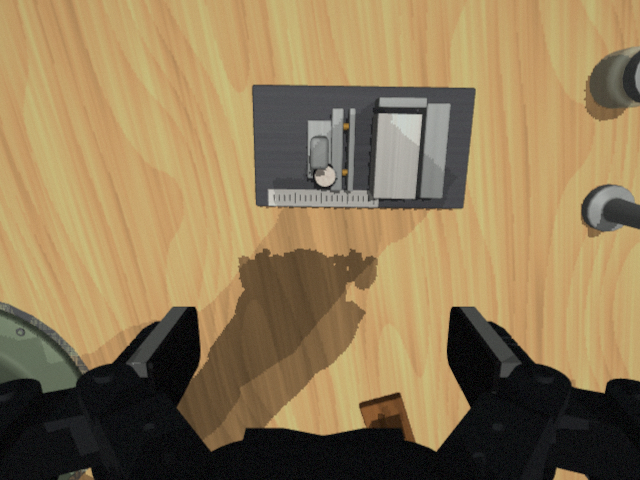

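View pics/c2.png

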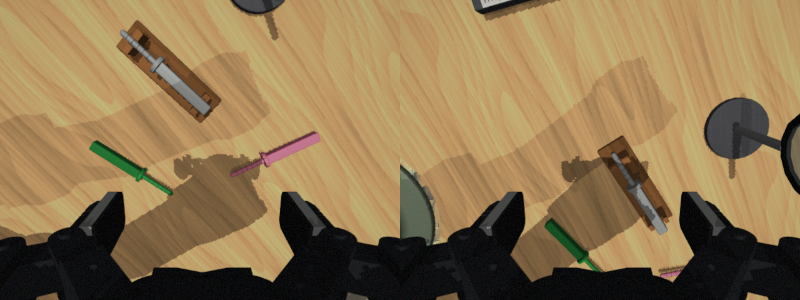

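Wrist view w3: caliper bed corners at (253,86), (475,88), (464,208), (257,206), post top near (319,146), dial at (324,177), block top at (398,155). In w1 the rod's tip is near (192,51) and its handle end near (333,173) at full size.

```bash
python3 - <<'E'
from h import *
w=load('w3');t=load('top0');w1=load('w1');w2=load('w2')
P=[onz(w,u,v,.03) for u,v in[(253,86),(475,88),(464,208),(257,206)]]
for p in P:print('bed',p.round(4))
c=np.mean(P,0);d=(P[0]+P[1]-P[2]-P[3])/2;print(c,np.degrees(np.arctan2(d[1],d[0])),np.linalg.norm(d)); d2=(P[0]+P[3]-P[1]-P[2])/2;print(np.linalg.norm(d2),np.degrees(np.arctan2(d2[1],d2[0]))-90)
print('post',tri((w,319,152),(t,215,283.5)),onz(w,319,152,.1005),onz(t,215,283.5,.1005))
g=cv2.resize(w['pixels'][75:220,245:485,::-1],None,fx=3.3,fy=3.3,interpolation=2);cv2.imwrite('pics/c3.png',g);print(g.shape)
for n,f,z in(('w1',w1,.05),):
  for u,v in[(192,51),(251,104),(333,173)]:print(n,onz(f,u,v,z).round(4))
E
```

```text
bed [0.3964 0.2964 0.03  ]
bed [0.5917 0.2638 0.03  ]
bed [0.5748 0.1564 0.03  ]
bed [0.3784 0.1894 0.03  ]
[0.48532821 0.22649682 0.03      ] 80.76219891639114 0.1086163360635333
0.19858130226900544 80.49526064595696
post [0.44684274 0.23420595 0.09451738] [0.44654825 0.23460342 0.1005    ] [0.44721638 0.23297753 0.1005    ]
(478, 792, 3)
w1 [ 0.4682 -0.0661  0.05  ]
w1 [ 0.4784 -0.128   0.05  ]
w1 [ 0.4964 -0.2178  0.05  ]
```

View pics/c3.png

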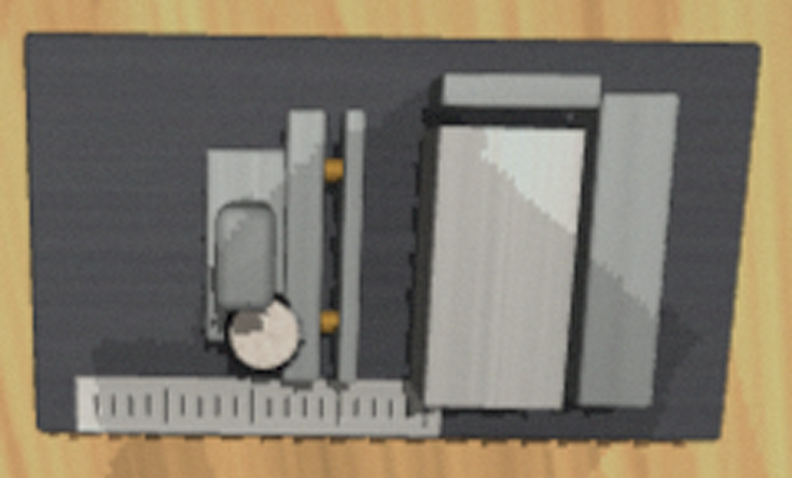

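Crop: the post top is at crop (246,250), the dial beside it at (264,333), the gap between the sprung face (x≈363) and the block (x≈432), and the fixed jaw on the right. I'll grip the post across its 14 mm, 3 mm towards caliper +x to stay clear of the dial.

```bash

python3 -m crank '{"travel":[[0.5,3,0],[0.5,5,-3],[0.5,5,-7],[0.5,5,-11],[0.5,5,-15]],"turn":[[0,0,-0.4],[0,0,-0.4],[0,0,-0.4],[0,0,-0.4],[0,0,-0.4]],"gripper":[0.2,0.2,0.2,0.2,0.2]}' 30
python3 -m crank '{"travel":[[0,0,-2],[0,0,-4],[0,0,-5.8],[0,0,-5.8],[0,0,-5.8]],"turn":[[0,0,0],[0,0,0],[0,0,0],[0,0,0],[0,0,0]],"gripper":[0.2,0.2,0.2,0.2,0.2]}' 30
python3 - <<'E'
from h import *
w=load('w3');c=np.array([.4853,.2265]);a=np.radians(80.6);X=np.array([np.cos(a),np.sin(a)]);Y=np.array([-np.sin(a),np.cos(a)])
for n,u,v,z in[('fixface',592,250,.06),('face',363,250,.0565),('blkR',575,270,.066),('blkL',435,270,.066),('post',246,250,.1005),('blkend',500,406,.066),('stop',520,100,.06)]:
    p=onz(w,245+u/3.3,75+v/3.3,z)[:2]-c;print(n,(p@X).round(4),(p@Y).round(4))
grab('wrist','w4')
E
```

```text
clock: 2.75
position: [0.4477, 0.236, 0.1297]
tool_rot: [-3.141, -0.0, 1.405]
force: [2.0, 0.5, 0.3]
grip_width: 0.0684
finger_force: 0.0
clock: 3.25
position: [0.4479, 0.2361, 0.0735]
tool_rot: [-3.141, 0.0, 1.405]
force: [-0.3, -0.1, 0.7]
grip_width: 0.0687
finger_force: 0.0
fixface 0.0008 -0.0505
face 0.0002 0.0087
blkR -0.0039 -0.0451
blkL -0.0041 -0.0091
post 0.0026 0.0391
blkend -0.0392 -0.0277
stop 0.0378 -0.0296
```

View pics/w4.png

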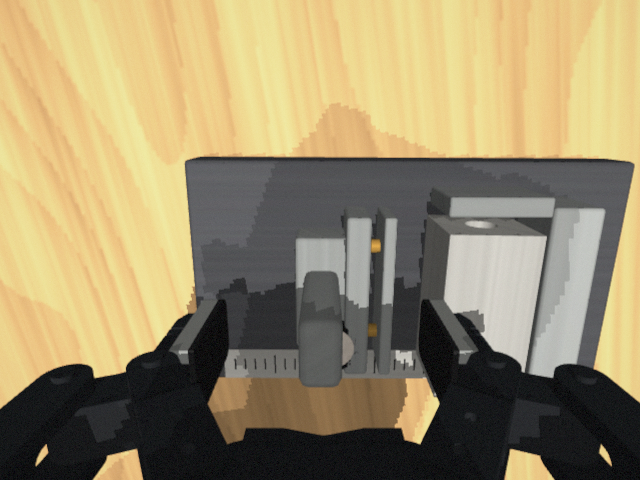

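w4: the post (centre x≈321) stands between the pads (228 and 420), clear of the dial. The face gap is 59.2 mm, so the jaw is at about 2.6 mm and needs about 25.5 mm more. Grip and push.

```bash

Z='"turn":[[0,0,0],[0,0,0],[0,0,0],[0,0,0],[0,0,0]]'
python3 -m crank '{"travel":[[0,0,0],[0,0,0],[0,0,0],[0,0,0],[0,0,0]],"turn":[[0,0,0],[0,0,0],[0,0,0],[0,0,0],[0,0,0]],"gripper":[1,1,1,1,1]}' 40
python3 -m crank '{"travel":[[0,0,0],[0,0,0],[0.2,-0.03,0],[0.4,-0.06,0],[0.6,-0.1,0]],"turn":[[0,0,0],[0,0,0],[0,0,0],[0,0,0],[0,0,0]],"gripper":[1,1,1,1,1]}' 40
python3 -m crank '{"travel":[[0.2,-0.03,0],[0.4,-0.06,0],[0.6,-0.1,0],[0.8,-0.13,0],[1,-0.16,0]],"turn":[[0,0,0],[0,0,0],[0,0,0],[0,0,0],[0,0,0]],"gripper":[1,1,1,1,1]}' 40

```

```text
clock: 3.8
position: [0.4481, 0.2361, 0.0737]
tool_rot: [3.141, -0.0, 1.405]
force: [-2.4, -2.1, 7.9]
grip_width: 0.0131
finger_force: 41.8
clock: 4.3
position: [0.4538, 0.2351, 0.0737]
tool_rot: [-3.142, 0.0, 1.405]
force: [-4.5, -1.4, 9.8]
grip_width: 0.0133
finger_force: 42.2
clock: 4.8
position: [0.4638, 0.2334, 0.0737]
tool_rot: [-3.141, 0.0, 1.405]
force: [-4.7, -1.7, 11.0]
grip_width: 0.0135
finger_force: 42.2
```

```bash

python3 -m crank '{"travel":[[0.15,-0.02,0],[0.3,-0.05,0],[0.4,-0.07,0],[0.5,-0.08,0],[0.5,-0.08,0]],"turn":[[0,0,0],[0,0,0],[0,0,0],[0,0,0],[0,0,0]],"gripper":[1,1,1,1,1]}' 40
python3 -m crank '{"travel":[[0.03,0,0],[0.06,-0.01,0],[0.1,-0.02,0],[0.15,-0.02,0],[0.2,-0.03,0]],"turn":[[0,0,0],[0,0,0],[0,0,0],[0,0,0],[0,0,0]],"gripper":[1,1,1,1,1]}' 40
python3 -m crank '{"travel":[[0.02,0,0],[0.04,-0.01,0],[0.06,-0.01,0],[0.08,-0.01,0],[0.1,-0.02,0]],"turn":[[0,0,0],[0,0,0],[0,0,0],[0,0,0],[0,0,0]],"gripper":[1,1,1,1,1]}' 40
python3 - <<'E'
from h import *
f=grab('wrist','w5');cv2.imwrite('pics/c5.png',cv2.resize(f['pixels'][150:390,280:600,::-1],None,fx=2.5,fy=2.5,interpolation=2))
E
```

```text
clock: 5.3
position: [0.4687, 0.2326, 0.0737]
tool_rot: [-3.141, 0.0, 1.405]
force: [-5.2, -2.1, 10.9]
grip_width: 0.0133
finger_force: 42.3
clock: 5.8
position: [0.4705, 0.2323, 0.0737]
tool_rot: [-3.141, 0.001, 1.405]
force: [-6.2, -2.2, 12.4]
grip_width: 0.0134
finger_force: 42.5
clock: 6.3
position: [0.4714, 0.2321, 0.0737]
tool_rot: [-3.141, 0.001, 1.405]
force: [-7.2, -1.8, 13.2]
grip_width: 0.0136
finger_force: 42.5
```

View pics/c5.png

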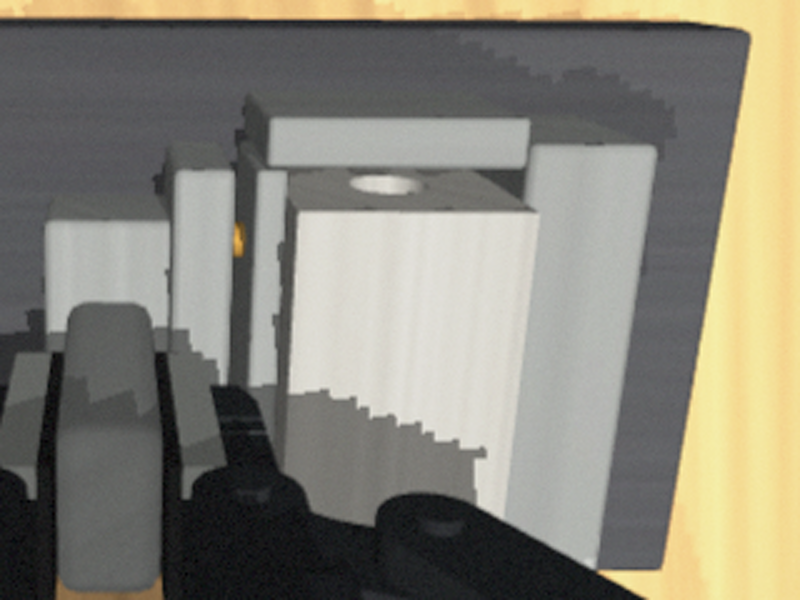

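c5: the block bears on the fixed jaw (no gap at x≈530) and the face touches the block (x≈285). The force says about 1.6 mm of spring travel, so a little more.

```bash

python3 -m crank '{"travel":[[0.02,0,0],[0.04,-0.01,0],[0.04,-0.01,0],[0.04,-0.01,0],[0.04,-0.01,0]],"turn":[[0,0,0],[0,0,0],[0,0,0],[0,0,0],[0,0,0]],"gripper":[1,1,1,1,1]}' 40
python3 - <<'E'
from h import *
F=[]
for i in range(4):
    F.append(bot.observe()['force']);f=grab('wrist','w6')
F.append(bot.observe()['force']);F=np.array(F);print(F.round(2), F@np.array([-.987,.163]))
cv2.imwrite('pics/c6.png',cv2.resize(f['pixels'][190:310,330:410,::-1],None,fx=5,fy=5,interpolation=2))
E
```

```text
clock: 6.85
position: [0.4717, 0.2321, 0.0737]
tool_rot: [-3.141, 0.001, 1.405]
force: [-6.9, -1.5, 11.6]
grip_width: 0.0133
finger_force: 42.6Traceback (most recent call last):
  File "<stdin>", line 5, in <module>
ValueError: matmul: Input operand 1 has a mismatch in its core dimension 0, with gufunc signature (n?,k),(k,m?)->(n?,m?) (size 2 is different from 3)
```

```bash
python3 - <<'E'
from h import *
F=[]
for i in range(3):
    F.append(bot.observe()['force']);f=grab('wrist','w6')
F=np.array(F);print(F.round(2).tolist(), F[:,:2]@np.array([-.987,.163]))
a=load('w4')['pixels'][205:295,340:420,::-1];b=load('w5')['pixels'][205:295,340:420,::-1];c=f['pixels'][205:295,340:420,::-1]
cv2.imwrite('pics/c6.png',cv2.resize(np.hstack([a,f['pixels'][205:295,330:410,::-1]]),None,fx=5,fy=5,interpolation=2))
for n in('w4','w5','w6'):
    g=load(n)['pixels'].mean(2)
    for r in(226,232): print(n,r,g[r,336:416].astype(int).tolist())
E
```

```text
[[-7.19, -0.77, 13.22], [-8.2, -2.91, 12.46], [-7.87, -1.82, 13.02]] [6.97016395 7.61705162 7.47030175]
w4 226 [85, 85, 83, 86, 86, 76, 46, 49, 62, 62, 74, 113, 150, 161, 169, 173, 174, 173, 173, 173, 174, 171, 169, 171, 171, 171, 172, 174, 172, 175, 173, 173, 170, 163, 147, 121, 58, 48, 45, 47, 51, 62, 61, 60, 59, 59, 58, 62, 76, 116, 148, 167, 172, 172, 173, 173, 170, 167, 169, 165, 138, 94, 84, 84, 84, 85, 82, 83, 83, 85, 84, 84, 84, 82, 85, 83, 86, 82, 84, 85]
w4 232 [87, 87, 84, 86, 86, 89, 87, 86, 75, 59, 76, 119, 148, 162, 172, 174, 173, 175, 173, 173, 175, 171, 171, 171, 171, 170, 172, 173, 172, 174, 173, 175, 169, 160, 141, 110, 74, 46, 46, 46, 50, 61, 64, 60, 63, 59, 64, 57, 82, 131, 158, 170, 173, 174, 169, 172, 171, 171, 167, 164, 143, 76, 87, 82, 79, 83, 84, 84, 82, 85, 82, 84, 81, 80, 83, 81, 84, 81, 84, 85]
w5 226 [89, 90, 88, 89, 90, 78, 47, 49, 45, 55, 59, 67, 69, 97, 146, 164, 179, 186, 183, 184, 183, 184, 184, 184, 178, 181, 181, 180, 181, 183, 184, 185, 185, 184, 182, 178, 162, 137, 68, 63, 64, 64, 62, 66, 66, 65, 102, 156, 172, 179, 185, 184, 181, 183, 180, 181, 
[... 574 characters left out ...]
62, 176, 184, 183, 185, 185, 184, 183, 182, 181, 182, 180, 181, 178, 182, 183, 184, 183, 185, 182, 177, 164, 138, 69, 65, 64, 63, 60, 63, 66, 96, 154, 169, 180, 184, 182, 181, 182, 182, 180, 176, 167, 148, 112, 110, 111, 110, 112, 110, 112, 111, 109, 110, 110, 108, 110, 107, 110, 113, 110, 113, 112, 114, 115, 113]
w6 232 [93, 92, 94, 91, 90, 90, 92, 89, 70, 75, 73, 67, 68, 104, 153, 167, 176, 186, 183, 186, 186, 187, 183, 183, 181, 181, 179, 180, 181, 181, 185, 183, 182, 181, 181, 174, 162, 138, 61, 66, 62, 65, 67, 68, 68, 110, 159, 172, 181, 185, 184, 181, 180, 180, 178, 176, 151, 108, 75, 82, 93, 104, 111, 114, 112, 112, 109, 110, 112, 109, 109, 110, 111, 112, 111, 109, 109, 112, 112, 111]
```

View pics/c6.png

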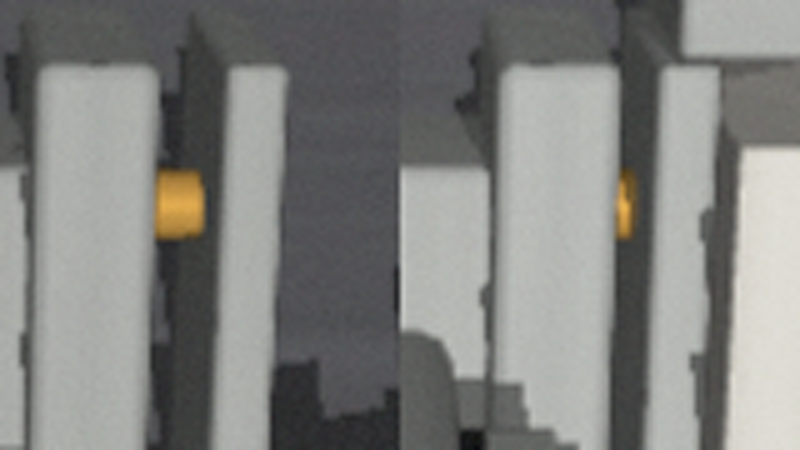

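c6: the spring gap shrank from about 13 px to 7.7 px (2.4 px/mm), so the face is back about 2.1–2.2 mm. The force rise of about 3.0 N agrees. Now I release and climb, with one check picture, then head for the rod.

```bash

python3 -m crank '{"travel":[[0,0,0],[0,0,0],[0,0,0],[0,0,0],[0,0,1]],"turn":[[0,0,0],[0,0,0],[0,0,0],[0,0,0],[0,0,0]],"gripper":[0.3,0.3,0.3,0.3,0.3]}' 30
python3 -m crank '{"travel":[[0,0,3],[0,0,7],[0,0,11],[0,0,15],[0,0,18]],"turn":[[0,0,0],[0,0,0],[0,0,0],[0,0,0],[0,0,0]],"gripper":[0.3,0.3,0.3,0.3,0.3]}' 30
python3 - <<'E'
from h import *
f=grab('wrist','w7')
cv2.imwrite('pics/c7.png',cv2.resize(f['pixels'][80:230,240:490,::-1],None,fx=3,fy=3,interpolation=2))
w1=f=load('w1');hsv=cv2.cvtColor(f['pixels'],cv2.COLOR_RGB2HSV)
# rest region in w1: wood is saturated dark brown; rod low-saturation inside
x0,y0,x1,y1=175,20,370,215
sub=hsv[y0:y1,x0:x1];wood=((sub[...,1]>150)&(sub[...,2]<170)).astype(np.uint8)
n,l,st,ce=cv2.connectedComponentsWithStats(cv2.morphologyEx(wood,cv2.MORPH_CLOSE,np.ones((3,3))));print(st[1:][st[1:,4]>100].tolist())
rod=((sub[...,1]<60)).astype(np.uint8)
n,l,st,ce=cv2.connectedComponentsWithStats(rod)
k=1+np.argmax(st[1:,4]);print(st[k].tolist(),ce[k]+[x0,y0])
ys,xs=np.nonzero(l==k);P=np.array([onz(f,x+x0,y+y0,.055)[:2] for x,y in zip(xs,ys)])
c=P.mean(0);u=np.linalg.svd(P-c,full_matrices=False)[2][0];u*=np.sign(u[1]);s=(P-c)@u;v=(P-c)@np.array([-u[1],u[0]])
print(c,np.degrees(np.arctan2(u[1],u[0])),s.min(),s.max())
for lo in np.arange(s.min(),s.max(),.01):
    m=(s>=lo)&(s<lo+.01);print(round(lo*1000),m.sum(),(v[m].min()*1000).round(1),(v[m].max()*1000).round(1))
E
```

```text
clock: 7.7
position: [0.4718, 0.2319, 0.0828]
tool_rot: [-3.14, 0.001, 1.405]
force: [0.7, -0.6, -0.1]
grip_width: 0.0597
finger_force: 0.0
clock: 8.2
position: [0.4723, 0.2324, 0.2665]
tool_rot: [3.14, -0.001, 1.405]
force: [1.1, -0.7, -0.2]
grip_width: 0.06
finger_force: 0.0
[[12, 13, 167, 163, 6301]]
[17, 28, 145, 136, 2966] [271.94369521 122.54753877]
[ 0.48292513 -0.15204453] 98.34133328199033 -0.06892799291848081 0.08590184857371277
-69 207 -8.6 8.1
-59 212 -8.1 8.0
-49 219 -8.1 8.0
-39 217 -7.8 8.2
-29 225 -8.0 8.0
-19 229 -7.8 8.2
-9 228 -8.0 8.1
1 236 -7.9 8.3
11 245 -10.6 9.1
21 289 -12.4 12.0
31 116 -3.9 3.7
41 121 -3.9 3.8
51 131 -4.2 4.2
61 122 -3.9 3.8
71 118 -3.7 3.7
81 51 -3.4 3.6
```

View pics/c7.png

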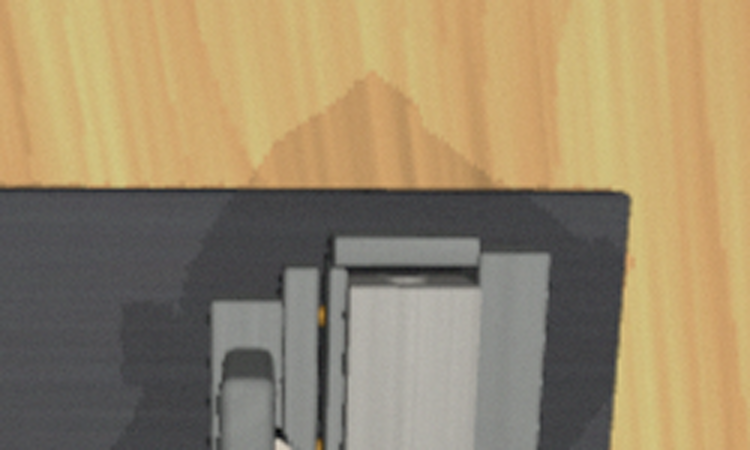

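c7: the jaw still bears on the block after release, with the face gap, the block and the fixed jaw in contact. The picture budget is used up, so from here I work on numbers only. The rod measures 155 mm long with widths of 16, 24 and 8 mm, at yaw 98.3°, and its handle point is at (0.485, -0.166). Moving there.

```bash

python3 -m crank '{"travel":[[0,-4,0],[0,-8,0],[0,-12,0],[0,-16,0],[0,-20,0]],"turn":[[0,0,2],[0,0,4],[0,0,6],[0,0,8],[0,0,10]],"gripper":[0.2,0.2,0.2,0.2,0.2]}' 40
python3 -m crank '{"travel":[[0.5,-4,0],[1,-8,0],[1.3,-12,0],[1.3,-16,0],[1.3,-19.8,0]],"turn":[[0,0,2],[0,0,4],[0,0,6],[0,0,7.8],[0,0,7.8]],"gripper":[0.2,0.2,0.2,0.2,0.2]}' 40
python3 -m crank '{"travel":[[0,0,-1],[0,0,-4],[0,0,-7],[0,0,-10],[0,0,-12]],"turn":[[0,0,0],[0,0,0],[0,0,0],[0,0,0],[0,0,0]],"gripper":[0.2,0.2,0.2,0.2,0.2]}' 40
python3 - <<'E'
from h import *
f=grab('wrist','w8');p=bot.observe();print(p['position'],p['tool_rot'])
# predicted handle/tip/collar pixels
for q in[(.485,-.166,.05),(.4705,-.067,.05),(.479,-.126,.05)]:print(proj(f,np.array(q)))
hsv=cv2.cvtColor(f['pixels'],cv2.COLOR_RGB2HSV)
rod=(hsv[...,1]<60).astype(np.uint8);rod[:, :200]=0;rod[:,440:]=0
n,l,st,ce=cv2.connectedComponentsWithStats(rod)
for k in range(1,n):
    if st[k,4]>400:print(st[k].tolist(),ce[k])
E
```

```text
clock: 8.75
position: [0.4719, 0.0306, 0.2638]
tool_rot: [3.141, 0.0, 1.581]
force: [0.5, 0.1, 0.2]
grip_width: 0.0681
finger_force: 0.0
clock: 9.25
position: [0.485, -0.1676, 0.2638]
tool_rot: [3.141, 0.0, 1.717]
force: [0.6, 0.6, -0.0]
grip_width: 0.0683
finger_force: 0.0
clock: 9.75
position: [0.4847, -0.1654, 0.1418]
tool_rot: [-3.14, -0.001, 1.716]
force: [1.0, 0.3, 0.2]
grip_width: 0.0682
finger_force: 0.0
[ 0.48371789 -0.16512065  0.13966414] [-3.13806745e+00 -2.22730423e-03  1.71608988e+00]
(np.float64(324.74931350308844), np.float64(245.13054641275866))
(np.float64(324.98275859095014), np.float64(61.56621745558101))
(np.float64(324.5882461751276), np.float64(175.99842835706096))
[302, 59, 46, 276, 6363] [324.25286814 213.53889675]
[200, 419, 99, 61, 1173] [245.18925831 449.51662404]
[284, 442, 114, 38, 837] [345.53046595 467.73835125]
```

The prediction agrees with the picture to 1–2 px. Descend and grip, then lift a little.

```bash

python3 -m crank '{"travel":[[0,0,-3.5],[0,0,-7],[0,0,-9.5],[0,0,-10.8],[0,0,-10.8]],"turn":[[0,0,0],[0,0,0],[0,0,0],[0,0,0],[0,0,0]],"gripper":[0.2,0.2,0.2,0.2,0.2]}' 80
python3 -m crank '{"travel":[[0,0,0],[0,0,0],[0,0,0],[0,0,0],[0,0,0]],"turn":[[0,0,0],[0,0,0],[0,0,0],[0,0,0],[0,0,0]],"gripper":[1,1,1,1,1]}' 80
python3 -m crank '{"travel":[[0,0,0],[0,0,0],[0,0,0],[0,0,0],[0,0,0]],"turn":[[0,0,0],[0,0,0],[0,0,0],[0,0,0],[0,0,0]],"gripper":[1,1,1,1,1]}' 80

```

```text
clock: 10.3
position: [0.4851, -0.1655, 0.0348]
tool_rot: [-3.14, -0.001, 1.716]
force: [-0.3, 0.1, 0.7]
grip_width: 0.0685
finger_force: 0.0
clock: 10.8
position: [0.4859, -0.1661, 0.0363]
tool_rot: [3.14, 0.001, 1.715]
force: [-2.4, 0.4, 13.7]
grip_width: 0.0142
finger_force: 77.9
clock: 11.3
position: [0.4859, -0.1661, 0.0363]
tool_rot: [3.14, 0.001, 1.715]
force: [-2.0, 1.1, 13.9]
grip_width: 0.0146
finger_force: 77.9
```

```bash

python3 -m crank '{"travel":[[0,0,1],[0,0,3],[0,0,6],[0,0,9],[0,0,12]],"turn":[[0,0,0],[0,0,0],[0,0,0],[0,0,0],[0,0,0]],"gripper":[1,1,1,1,1]}' 80
python3 -m crank '{"travel":[[0,0,1],[0,0,1],[0,0,1],[0,0,1],[0,0,1]],"turn":[[0,0,0],[0,0,0],[0,0,0],[0,0,0],[0,0,0]],"gripper":[1,1,1,1,1]}' 80
cat > rod.py <<'E'
from h import *
import sys
def rodpose(f,p,rot,yaw=None):
    g=cv2.cvtColor(f['pixels'],cv2.COLOR_RGB2HSV)
    return g
E
python3 - <<'E'
from h import *
f=grab('wrist','w9');p=bot.observe();pos=np.array(p['position']);y=p['tool_rot'][2];print(pos,p['tool_rot'],p['force'],p['grip_width'])
X=np.array([np.cos(y),np.sin(y),0])
hsv=cv2.cvtColor(f['pixels'],cv2.COLOR_RGB2HSV)
m=(hsv[...,1]<60).astype(np.uint8);m[:,:250]=0;m[:,400:]=0;m[300:]=0
n,l,st,ce=cv2.connectedComponentsWithStats(m)
for k in range(1,n):
    if st[k,4]>150:print(st[k].tolist(),ce[k])
k=1+np.argmax(st[1:,4])
for r in range(st[k,1],st[k,1]+st[k,3],12):
    xs=np.nonzero(l[r]==k)[0];print(r,xs.min(),xs.max(),end='; ')
print()
for d in(0,.034,.04,.1):
  for dz in(.0137,.010,.018):print(d,dz,np.round(proj(f,pos+X*d+[0,0,dz]),1),end=' ')
E
```

```text
clock: 11.8
position: [0.4851, -0.1658, 0.1572]
tool_rot: [3.141, -0.0, 1.716]
force: [1.0, -0.4, -0.8]
grip_width: 0.0143
finger_force: 78.4
clock: 12.3
position: [0.4849, -0.1657, 0.1643]
tool_rot: [-3.14, -0.001, 1.716]
force: [-0.3, 0.8, -0.6]
grip_width: 0.0145
finger_force: 78.5
[ 0.48502367 -0.16565059  0.16449189] [-3.14038791e+00 -7.57641185e-04  1.71590901e+00] [ 0.48587504  0.48298495 -1.40567793] 0.014278606512097846
[282, 0, 82, 300, 11326] [322.94843722 178.20678086]
0 313 332; 12 309 336; 24 309 336; 36 310 336; 48 310 336; 60 310 336; 72 310 336; 84 310 336; 96 310 336; 108 310 336; 120 310 336; 132 310 336; 144 311 336; 156 311 335; 168 311 335; 180 311 335; 192 311 335; 204 299 343; 216 283 363; 228 283 363; 240 297 348; 252 298 348; 264 298 348; 276 298 348; 288 298 348; 
0 0.0137 [325.6 329. ] 0 0.01 [325.5 324. ] 0 0.018 [325.6 335. ] 0.034 0.0137 [325.8 233.2] 0.034 0.01 [325.7 230.3] 0.034 0.018 [325.9 236.6] 0.04 0.0137 [325.8 214.9] 0.04 0.01 [325.7 212.5] 0.04 0.018 [325.9 217.8] 0.1 0.0137 [326.3   4.2] 0.1 0.01 [326.2   7.8] 0.1 0.018 [ 3.264e+02 -2.000e-01]
```

```bash
python3 - <<'E'
from h import *
f=load('w7');g=f['pixels'].mean(2).astype(int)
for r in(185,200,215,225):print(r,[(c,int(v)) for c,v in zip(range(345,430),g[r,345:430])][::1] if r==200 else '')
c=np.array([.4853,.2265]);a=np.radians(80.6);X=np.array([np.cos(a),np.sin(a)]);Y=np.array([-np.sin(a),np.cos(a)])
sm=cv2.GaussianBlur(f['pixels'].mean(2).astype(np.float32),(1,1),0)
gx=np.abs(np.diff(f['pixels'].mean(2),axis=1))
for r in range(180,228,6):
    gg=gx[r-2:r+3].mean(0);L=350+np.argmax(gg[350:362]);R=392+np.argmax(gg[392:408]);R2=415+np.argmax(gg[415:432])
    pl=onz(f,L+1,r,.066)[:2];pr=onz(f,R+1,r,.066)[:2];q=onz(f,R+1,r,.06)[:2]
    print(r,L,R,R2,((pl-c)@X).round(4),((pl-c)@Y).round(4),((pr-c)@Y).round(4),((q-c)@Y).round(4))
w=load('w3')
for n,u,v,z in[('nl',425,408,.066),('nr',565,408,.066)]:
    p=onz(w,245+u/3.3,75+v/3.3,z)[:2]-c;print(n,p@X,p@Y)
E
```

```text
185 
200 [(345, 103), (346, 37), (347, 40), (348, 50), (349, 93), (350, 135), (351, 140), (352, 141), (353, 126), (354, 63), (355, 87), (356, 148), (357, 169), (358, 174), (359, 173), (360, 173), (361, 175), (362, 172), (363, 169), (364, 168), (365, 171), (366, 169), (367, 171), (368, 170), (369, 171), (370, 173), (371, 172), (372, 171), (373, 169), (374, 170), (375, 172), (376, 177), (377, 179), (378, 173), (379, 175), (380, 177), (381, 176), (382, 176), (383, 174), (384, 173), (385, 171), (386, 171), (387, 171), (388, 171), (389, 169), (390, 170), (391, 175), (392, 172), (393, 171), (394, 171), (395, 171), (396, 169), (397, 163), (398, 160), (399, 145), (400, 138), (401, 140), (402, 138), (403, 139), (404, 138), (405, 138), (406, 135), (407, 136), (408, 137), (409, 137), (410, 140), (411, 140), (412, 140), (413, 139), (414, 141), (415, 139), (416, 141), (417, 142), (418, 141), (419, 139), (420, 118), (421, 71), (422, 66), (423, 65), (424, 64), (425, 63), (426, 64), (427, 66), (428, 62), (429, 63)]
215 
225 
180 356 400 422 0.0273 -0.0142 -0.0504 -0.0516
186 355 399 421 0.0224 -0.0135 -0.0498 -0.051
192 355 399 421 0.0174 -0.0136 -0.0501 -0.0512
198 355 398 420 0.0123 -0.0137 -0.0495 -0.0506
204 355 398 420 0.0073 -0.0138 -0.0497 -0.0509
210 355 398 419 0.0022 -0.0139 -0.05 -0.0511
216 355 398 419 -0.003 -0.014 -0.0502 -0.0514
222 355 397 419 -0.0082 -0.0141 -0.0496 -0.0507
nl -0.039885145989654286 -0.008000790104246409
nr -0.039623650682394845 -0.044897574026467955
```

```bash

python3 -m crank '{"travel":[[0,4,0],[0.5,8.5,0],[0.5,13,0],[0.5,17.5,0],[0.5,22.5,0]],"turn":[[0,0,-4],[0,0,-8],[0,0,-12],[0,0,-16],[0,0,-17.7]],"gripper":[1,1,1,1,1]}' 80
python3 -m crank '{"travel":[[0,0,-3],[0,0,-6],[0,0,-9],[0,0,-11],[0,0,-11]],"turn":[[0,0,0],[0,0,0],[0,0,0],[0,0,0],[0,0,0]],"gripper":[1,1,1,1,1]}' 80
cat > al.py <<'E'
from h import *
import sys
f=grab('wrist',sys.argv[1]);p=bot.observe();pos=np.array(p['position']);print(pos,p['tool_rot'],np.round(p['force'],1))
c=np.array([.4853,.2265]);a=np.radians(80.6);X=np.array([np.cos(a),np.sin(a)]);Y=np.array([-np.sin(a),np.cos(a)])
zr=pos[2]+.0137
hsv=cv2.cvtColor(f['pixels'],cv2.COLOR_RGB2HSV);m=(hsv[...,1]<60).astype(np.uint8)
g=f['pixels'].mean(2);gx=np.abs(np.diff(g,axis=1))
print('rod frame: TCP at',(pos[:2]-c)@X,(pos[:2]-c)@Y)
print('tip px pred',proj(f,np.append(pos[:2]+.1*X,zr)),'mouth top edge px',[np.round(proj(f,np.append(c+X*-.0395+Y*y,.066))) for y in(-.014,-.05)])
for r in range(20,230,15):
    gg=gx[max(r-1,0):r+2].mean(0);pk=[int(i) for i in range(230,460) if gg[i]>12 and gg[i]==gg[max(i-3,0):i+4].max()]
    print(r,pk)
E
python3 al.py w10
```

```text
clock: 12.85
position: [0.49, 0.0604, 0.1649]
tool_rot: [-3.141, 0.0, 1.403]
force: [1.1, -0.2, -1.0]
grip_width: 0.0144
finger_force: 78.5
clock: 13.35
position: [0.4887, 0.0592, 0.0529]
tool_rot: [-3.137, 0.001, 1.407]
force: [0.6, -0.9, -0.7]
grip_width: 0.0144
finger_force: 78.5
[0.48953367 0.05932102 0.05443334] [-3.13904639e+00  6.51746241e-04  1.40732305e+00] [ 0.1  0.  -0.4]
rod frame: TCP at -0.16424265497633858 -0.03148149221026457
tip px pred (np.float64(328.3069409895705), np.float64(0.7074577006908385)) mouth top edge px [array([ 262., -102.]), array([ 399., -102.])]
20 [233, 261, 289, 308, 337, 341, 369, 397, 425, 449]
35 [243, 247, 275, 303, 308, 337]
50 [308, 337, 345]
65 [309, 337, 347]
80 [309, 337]
95 [307, 324, 336, 387]
110 [305, 336]
125 [307, 336, 430]
140 [309, 336]
155 [307, 336, 454]
170 [309, 336]
185 [308, 335]
200 [310, 336]
215 [255, 281, 364]
```

The mouth is out of the wrist view, but the jaw stroke itself gives the bore line kinematically: post at Y = 14.3, minus 27.9, minus 18, so −31.7 mm against the TCP's −31.5. That agrees with the camera's −31.9. Lower to bore height and feed in gently.

```bash

python3 -m crank '{"travel":[[0,0,-1],[0,0,-2],[0,0,-2],[0,0,-2],[0,0,-2]],"turn":[[0,0,0],[0,0,0],[0,0,0],[0,0,0],[0,0,0]],"gripper":[1,1,1,1,1]}' 80
python3 -m crank '{"travel":[[0.07,0.4,0],[0.13,0.8,0],[0.2,1.2,0],[0.27,1.6,0],[0.33,2,0]],"turn":[[0,0,0],[0,0,0],[0,0,0],[0,0,0],[0,0,0]],"gripper":[1,1,1,1,1]}' 80
python3 -m crank '{"travel":[[0.03,0.2,0],[0.07,0.4,0],[0.1,0.6,0],[0.13,0.8,0],[0.16,1,0]],"turn":[[0,0,0],[0,0,0],[0,0,0],[0,0,0],[0,0,0]],"gripper":[1,1,1,1,1]}' 80
python3 - <<'E'
from h import *
o=bot.observe();print(o['position'],o['tool_rot'],o['force'],o['moment'])
E
```

```text
clock: 13.9
position: [0.4906, 0.0591, 0.0356]
tool_rot: [3.141, -0.0, 1.407]
force: [0.4, -0.0, -0.8]
grip_width: 0.0145
finger_force: 78.5
clock: 14.4
position: [0.4937, 0.0796, 0.0353]
tool_rot: [-3.142, -0.0, 1.407]
force: [-1.1, 0.9, -0.8]
grip_width: 0.0149
finger_force: 78.5
clock: 14.9
position: [0.4953, 0.0892, 0.0353]
tool_rot: [-3.142, -0.0, 1.407]
force: [0.4, 0.8, -1.0]
grip_width: 0.0142
finger_force: 78.5
[0.49527551 0.08923664 0.03528945] [-3.14157291e+00 -2.92601168e-06  1.40664483e+00] [ 0.36381662  0.76584424 -1.03134013] [ 0.00657524 -0.01426355 -0.00893708]
```

```bash

python3 -m crank '{"travel":[[-0.04,0,-0.05],[0,0.3,-0.08],[0.05,0.6,-0.08],[0.09,0.8,-0.08],[0.12,1,-0.08]],"turn":[[0,0,0],[0,0,0],[0,0,0],[0,0,0],[0,0,0]],"gripper":[1,1,1,1,1]}' 80
python3 -m crank '{"travel":[[0.03,0.2,0],[0.07,0.4,0],[0.1,0.6,0],[0.13,0.8,0],[0.16,1,0]],"turn":[[0,0,0],[0,0,0],[0,0,0],[0,0,0],[0,0,0]],"gripper":[1,1,1,1,1]}' 80
python3 al.py w11
```

```text
clock: 15.4
position: [0.4965, 0.0994, 0.0345]
tool_rot: [3.142, -0.0, 1.407]
force: [0.2, -0.3, -1.5]
grip_width: 0.0144
finger_force: 78.5
clock: 15.9
position: [0.498, 0.1093, 0.0345]
tool_rot: [-3.142, 0.0, 1.407]
force: [1.0, 0.1, -0.9]
grip_width: 0.0144
finger_force: 78.5
[0.49809815 0.10967293 0.03450717] [ 3.14157983e+00 -2.28182539e-04  1.40704482e+00] [-0.2  0.5 -0.9]
rod frame: TCP at -0.11316805950475917 -0.03170719480352724
tip px pred (np.float64(325.20719027534204), np.float64(1.920150991359236)) mouth top edge px [array([256.,  98.]), array([397.,  98.])]
20 [234, 395]
35 [235, 394]
50 [235, 247, 394]
65 [236, 393]
80 [237, 248, 375, 392, 412]
95 [242, 248, 436]
110 [257, 263, 278, 310, 321, 336, 428]
125 [234, 249, 264, 270, 278, 283, 309, 336, 353, 400, 427]
140 [278, 310]
155 [291, 310, 334, 449]
170 [305, 309, 336]
185 [308, 335]
200 [310, 336]
215 [281, 364]
```

The block's near edge is at about row 95 with the shaft vanishing under it. Rod and block centres agree within about 0.6 mm, with no side force, so the shaft is in the bore. Carry on to the collar.

```bash

python3 -m crank '{"travel":[[0.07,0.4,0],[0.13,0.8,0],[0.2,1.2,0],[0.27,1.6,0],[0.33,2,0]],"turn":[[0,0,0],[0,0,0],[0,0,0],[0,0,0],[0,0,0]],"gripper":[1,1,1,1,1]}' 80
python3 -m crank '{"travel":[[0.03,0.2,0],[0.07,0.4,0],[0.1,0.6,0],[0.13,0.8,0],[0.16,1,0]],"turn":[[0,0,0],[0,0,0],[0,0,0],[0,0,0],[0,0,0]],"gripper":[1,1,1,1,1]}' 80
python3 -m crank '{"travel":[[0.02,0.1,0],[0.03,0.2,0],[0.05,0.3,0],[0.07,0.4,0],[0.08,0.5,0]],"turn":[[0,0,0],[0,0,0],[0,0,0],[0,0,0],[0,0,0]],"gripper":[1,1,1,1,1]}' 80
python3 -m crank '{"travel":[[0.02,0.1,0],[0.03,0.2,0],[0.05,0.3,0],[0.07,0.4,0],[0.07,0.4,0]],"turn":[[0,0,0],[0,0,0],[0,0,0],[0,0,0],[0,0,0]],"gripper":[1,1,1,1,1]}' 80

```

```text
clock: 16.45
position: [0.5014, 0.1295, 0.0345]
tool_rot: [3.142, -0.0, 1.407]
force: [-0.6, 0.2, -0.8]
grip_width: 0.0144
finger_force: 78.5
clock: 16.95
position: [0.503, 0.1392, 0.0345]
tool_rot: [-3.142, 0.0, 1.407]
force: [-0.1, -0.3, -0.6]
grip_width: 0.0144
finger_force: 78.5
clock: 17.45
position: [0.5035, 0.1429, 0.0344]
tool_rot: [-3.141, 0.002, 1.406]
force: [-0.8, -6.4, 2.0]
grip_width: 0.0147
finger_force: 78.9
clock: 17.95
position: [0.5042, 0.147, 0.0344]
tool_rot: [-3.141, 0.002, 1.406]
force: [-1.8, -6.4, 1.5]
grip_width: 0.0143
finger_force: 78.9
```

Collar contact: 6.4 N, with the block sliding. On to the end stop.

```bash

python3 -m crank '{"travel":[[0.01,0.05,0],[0.02,0.1,0],[0.02,0.15,0],[0.03,0.2,0],[0.03,0.2,0]],"turn":[[0,0,0],[0,0,0],[0,0,0],[0,0,0],[0,0,0]],"gripper":[1,1,1,1,1]}' 80
python3 -m crank '{"travel":[[0.01,0.05,0],[0.02,0.1,0],[0.02,0.1,0],[0.02,0.1,0],[0.02,0.1,0]],"turn":[[0,0,0],[0,0,0],[0,0,0],[0,0,0],[0,0,0]],"gripper":[1,1,1,1,1]}' 80

```

```text
clock: 18.45
position: [0.5041, 0.147, 0.0343]
tool_rot: [-3.14, 0.005, 1.404]
force: [-3.1, -16.8, 6.8]
grip_width: 0.0142
finger_force: 79.6
clock: 18.95
position: [0.5041, 0.1471, 0.0342]
tool_rot: [-3.14, 0.006, 1.404]
force: [-3.6, -21.6, 8.5]
grip_width: 0.0145
finger_force: 80.0
```

Firm stop at 21 N. Pull straight out.

```bash

python3 -m crank '{"travel":[[-0.05,-0.3,0],[-0.15,-0.9,0],[-0.31,-1.9,0],[-0.47,-2.9,0],[-0.64,-3.9,0]],"turn":[[0,0,0],[0,0,0],[0,0,0],[0,0,0],[0,0,0]],"gripper":[1,1,1,1,1]}' 80
python3 -m crank '{"travel":[[-0.16,-1,0],[-0.33,-2,0],[-0.5,-3,0],[-0.66,-4,0],[-0.74,-4.5,0]],"turn":[[0,0,0],[0,0,0],[0,0,0],[0,0,0],[0,0,0]],"gripper":[1,1,1,1,1]}' 80
python3 -m crank '{"travel":[[-0.16,-1,0],[-0.16,-1,1],[-0.16,-1,4],[-0.16,-1,8],[-0.16,-1,11]],"turn":[[0,0,0],[0,0,0],[0,0,0],[0,0,0],[0,0,0]],"gripper":[1,1,1,1,1]}' 80
python3 - <<'E'
from h import *
f=grab('wrist','w12');p=bot.observe();pos=np.array(p['position']);y=p['tool_rot'][2];print(pos,p['tool_rot'])
X=np.array([np.cos(y),np.sin(y),0]);g=f['pixels'].mean(2);gx=np.abs(np.diff(g,axis=1))
for r in(20,60,100,140,180,200,205,210,215,220):
    gg=gx[max(r-1,0):r+2].mean(0);print(r,[int(i) for i in range(230,460) if gg[i]>25 and gg[i]==gg[max(i-3,0):i+4].max()])
for d in(.04,.1):print(proj(f,pos+X*d+[0,0,.0137]))
# magnifier ring in scene & top
s=grab('scene','s2');t=grab('top','t2')
for n,f,(x0,y0,x1,y1) in(('scene',s,(280,258,345,352)),('top',t,(355,155,425,215))):
    sub=f['pixels'][y0:y1,x0:x1].max(2);m=(sub<(45 if n=='scene' else 35)).astype(np.uint8)
    k,l,st,ce=cv2.connectedComponentsWithStats(m)
    for i in range(1,k):
        if st[i,4]>40:
            ys,xs=np.nonzero(l==i);print(n,st[i].tolist(),cv2.minAreaRect(np.stack([xs+x0,ys+y0],1).astype(np.float32)))
            if n=='scene':print(cv2.fitEllipse(cv2.convexHull(np.stack([xs+x0,ys+y0],1).astype(np.float32))))
E
```

```text
clock: 19.45
position: [0.4984, 0.1111, 0.0345]
tool_rot: [-3.142, 0.0, 1.406]
force: [-0.0, -0.3, -1.1]
grip_width: 0.0142
finger_force: 78.4
clock: 19.95
position: [0.4909, 0.0658, 0.0345]
tool_rot: [-3.141, 0.0, 1.406]
force: [0.3, -1.0, -0.8]
grip_width: 0.0147
finger_force: 78.4
clock: 20.45
position: [0.4897, 0.0576, 0.1471]
tool_rot: [3.141, -0.001, 1.407]
force: [0.8, -0.2, -1.0]
grip_width: 0.0141
finger_force: 78.5
[0.491382   0.05799261 0.15085718] [ 3.13598785e+00 -1.84202716e-03  1.40728762e+00]
20 [244, 287, 296, 441]
60 [424]
100 [309, 336]
140 [307, 336]
180 [307, 336]
200 [304, 336]
205 []
210 []
215 [281, 364]
220 [281, 364]
(np.float64(330.54015619587426), np.float64(214.72756117552473))
(np.float64(331.7315610300384), np.float64(-2.8087614448506315))
scene [10, 11, 41, 36, 331] ((310.0000305175781, 286.5000305175781), (24.748737335205078, 45.961936950683594), 45.0)
((309.9573059082031, 286.7690734863281), (25.837793350219727, 46.426856994628906), 50.62873077392578)
scene [11, 71, 37, 22, 135] ((307.9200134277344, 341.9399719238281), (32.999996185302734, 19.59999656677246), 36.869895935058594)
((309.48016357421875, 339.7256164550781), (20.993776321411133, 36.34877014160156), 95.56169128417969)
top [15, 12, 45, 19, 264] ((391.6764831542969, 176.29412841796875), (46.081764221191406, 14.309601783752441), 14.03624439239502)
```

```bash
python3 - <<'E'
from h import *
s=load('s2');t=load('t2')
L=tri((s,310,286.7),(t,391.7,176.3));print('lens',L,proj(s,L),proj(t,L))
print(onz(s,310,286.7,.17),onz(t,391.7,176.3,.17))
a=np.radians(14);d=np.array([np.cos(a),np.sin(a)])*22
A=onz(t,391.7-d[0],176.3-d[1],.17);B=onz(t,391.7+d[0],176.3+d[1],.17);v=A-B;print(A,B,np.linalg.norm(v),np.degrees(np.arctan2(v[1],v[0]))-90)
w=load('w2');print(proj(w,L))
E
```

```text
lens [ 0.66515165 -0.12152191  0.16701496] (np.float64(309.04926887634167), np.float64(286.80117822917674)) (np.float64(390.9926237378984), np.float64(175.60671231177258))
[ 0.66796597 -0.12171723  0.17      ] [ 0.66314913 -0.12252974  0.17      ]
[ 0.67317578 -0.08057683  0.17      ] [ 0.65315336 -0.16435345  0.17      ] 0.08613605297506055 -13.441416893019664
(np.float64(657.3826582201659), np.float64(252.24123596911102))
```

```bash

python3 -m crank '{"travel":[[0,-3.6,0.2],[0,-7.2,0.4],[0,-10.8,0.6],[0,-14.4,0.8],[0,-18,0.9]],"turn":[[0,0,-7],[0,0,-14],[0,0,-21],[0,0,-28],[0,0,-35]],"gripper":[1,1,1,1,1]}' 80
python3 -m crank '{"travel":[[0.2,-1.5,0],[0.5,-3,0],[1,-4.5,0],[1,-4.5,0],[1,-4.5,0]],"turn":[[0,0,-4],[0,0,-8],[0,0,-10.6],[0,0,-10.6],[0,0,-10.6]],"gripper":[1,1,1,1,1]}' 80
python3 - <<'E'
from h import *
f=grab('wrist','w13');o=bot.observe();pos=np.array(o['position']);y=o['tool_rot'][2];print(pos,o['tool_rot'],o['clock'])
print('tip',pos+.1*np.array([np.cos(y),np.sin(y),0])+[0,0,.0137])
m=(f['pixels'].max(2)<45).astype(np.uint8);m[260:]=0
k,l,st,ce=cv2.connectedComponentsWithStats(m)
for i in range(1,k):
    if st[i,4]>200:print(st[i].tolist(),ce[i].round())
for z in(.12,.17,.22):print(proj(f,np.array([.6655,-.122,z])))
for e in(-.05,.05):print(proj(f,np.array([.6655+e*.233,-.122+e*.972,.17])))
E
```

```text
clock: 21.1
position: [0.489, -0.124, 0.1529]
tool_rot: [-3.141, 0.001, 0.791]
force: [0.6, 1.0, -0.5]
grip_width: 0.0146
finger_force: 78.5
clock: 21.6
position: [0.4998, -0.1673, 0.1532]
tool_rot: [-3.141, 0.0, 0.612]
force: [0.6, 0.9, -1.3]
grip_width: 0.0145
finger_force: 78.5
[ 0.49965711 -0.16698446  0.15325895] [-3.14088246e+00  1.07582899e-06  6.12628844e-01] 21.65
tip [ 0.58147103 -0.10948244  0.16695895]
[344, 0, 106, 53, 383] [384.  36.]
(np.float64(490.3562637117129), np.float64(-157.10105526828374))
(np.float64(573.533924491925), np.float64(-297.1463265951019))
(np.float64(820.864202474327), np.float64(-713.5734725677278))
(np.float64(678.8364350957421), np.float64(-105.81382965202874))
(np.float64(443.81794798502904), np.float64(-532.8375891885487))
```

```bash

python3 -m crank '{"travel":[[0.7,0,0.3],[1.4,0,0.3],[2.1,0,0.3],[2.8,0,0.3],[3.5,0,0.3]],"turn":[[0,0,0],[0,0,0],[0,0,0],[0,0,0],[0,0,0]],"gripper":[1,1,1,1,1]}' 80
python3 -m crank '{"travel":[[0,0,0],[0,0,0],[0,0,0],[0,0,0],[0,0,0]],"turn":[[0,0,0],[0,0,0],[0,0,0],[0,0,0],[0,0,0]],"gripper":[1,1,1,1,1]}' 80
python3 - <<'E'
from h import *
s=grab('scene','s3');t=grab('top','t3');o=bot.observe();pos=np.array(o['position']);y=o['tool_rot'][2];print(pos,o['tool_rot'],o['force'])
T=pos+.1*np.array([np.cos(y),np.sin(y),0])+[0,0,.0137];print('tip',T,proj(s,T),proj(t,T))
L=np.array([.6655,-.122,.17]);print('lens px',proj(s,L),proj(t,L))
for n,f,b in(('s',s,load('s2')),('t',t,load('t2'))):
    u,v=map(int,proj(f,T));d=np.abs(f['pixels'].astype(int)-b['pixels']).max(2)
    print(n,u,v);print('\n'.join(''.join('%4d'%q for q in r) for r in d[v-10:v+11,u-12:u+13]))
sub=s['pixels'][258:352,280:345].max(2)
E
```

```text
clock: 22.15
position: [0.5352, -0.1677, 0.1564]
tool_rot: [-3.141, -0.0, 0.611]
force: [-0.8, -0.3, -1.4]
grip_width: 0.0145
finger_force: 78.5
clock: 22.65
position: [0.5344, -0.1679, 0.1566]
tool_rot: [-3.142, 0.0, 0.611]
force: [0.4, -0.1, -1.3]
grip_width: 0.0143
finger_force: 78.5
[ 0.5344762  -0.16793521  0.15656208] [3.14154749e+00 7.41927841e-06 6.10751771e-01] [ 0.21129138  0.3931772  -1.21377036]
tip [ 0.61639791 -0.11058686  0.17026208] (np.float64(295.0723984486), np.float64(270.37436569272217)) (np.float64(385.4504350032089), np.float64(199.74971049645018))
lens px (np.float64(309.0034137992705), np.float64(286.1461239219788)) (np.float64(391.4372426543452), np.float64(175.11578177236873))
s 295 270
  89  88  91  86  83  89  86  87  87  86  87  84  85  85  82  76  40  64  71  34  24  23  26  24  23
  85  89  87  88  84  86  89  87  86  85  88  86  84  83  82  83  79  84  89  74  34  25  23  26  25
  87  87  87  85  90  88  87  88  85  84  82  84  81  81  86  87  91  90  89  83  36  24  25  26  21
  86  87  86  86  90  85  87  84  85  84  84  82  80  85  87  88  87  91  
[... 3174 characters left out ...]
 2   2   2   3   1   1   0   4   1   2   5  22  47  67  67  49  27  11   5   3   3   2   2   3
   3   1   3   1   1   2   4   5   7   5   7   2  10  28  48  58  54  44  27  10   3   3   3   2   2
   3   3   1   4   6   8   8  10   9  11  10   8   4   9  26  46  58  56  42  25  10   4   2   3   1
   2   2   2   5   8  12  10  11  13  12  12  13   8   6   9  32  53  61  56  36  14   3   0   1   2
   2   2   2   5  10  10  13  13  13  12  11  13  12   9   4  16  39  54  55  45  24   7   6   7   6
   3   3   2   4  10  12  13  13  12  11  11  11  12  11   9   1  20  39  50  52  40  21  10  16  15
   1   1   1   2   6   9  11  13  13  12  11  14  13  12  10   7   6  25  47  62  55  31  32  30  25
```

Top view: the tip is at about (386.5,199) against the ring centre at (391.7,176.3), so 46–48 mm along the axis and under 1 mm sideways. Back off 2 mm, settle, hand in.

```bash

python3 -m crank '{"travel":[[-0.1,0,0],[-0.2,0,0],[-0.2,0,0],[-0.2,0,0],[-0.2,0,0]],"turn":[[0,0,0],[0,0,0],[0,0,0],[0,0,0],[0,0,0]],"gripper":[1,1,1,1,1]}' 80
python3 -m crank '{"travel":[[0,0,0],[0,0,0],[0,0,0],[0,0,0],[0,0,0]],"turn":[[0,0,0],[0,0,0],[0,0,0],[0,0,0],[0,0,0]],"gripper":[1,1,1,1,1]}' 80
python3 -c "
from workcell import bot
print(bot.observe()['qd']);print(bot.job_done())"
```

```text
clock: 23.25
position: [0.5326, -0.1679, 0.1565]
tool_rot: [-3.142, -0.0, 0.611]
force: [-0.5, 0.1, -0.1]
grip_width: 0.0144
finger_force: 78.5
clock: 23.75
position: [0.5326, -0.1679, 0.1565]
tool_rot: [3.142, -0.0, 0.611]
force: [-0.7, -0.2, -1.0]
grip_width: 0.0147
finger_force: 78.5
[ 1.35144386e-03  4.84090144e-04  3.71362119e-05 -1.71980086e-03
 -1.37983688e-03  1.72516776e-03 -4.66902880e-04]
the job is handed in; nothing more can be done
None
```

Job handed in at about 24 s: jaw left bearing on the block with about 3 N (not re-measured after the rod work), rod pushed in to its collar and pulled right out, and now held level and steady with its tip about 48–50 mm in front of the lens centre.

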